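Change the filter cassette in the bench extractor

TASK

Change the filter cassette in the bench extraction box: swing the small tab on its top aside, lift the used cassette straight out and stand it in the empty bay of the sheet-metal rest, then lower the fresh cassette from the rest fully home in the box and swing the tab back over it as far as it goes. Then take the fresh cassette by its lug and tug it upward with about 10 N, never more than 25 N, for about a second to make sure that the tab holds it, let it settle home again and let go. Lower the cassettes into place rather than dropping them, and do not disturb the screwdriver, the vee block and the wood block.

Things in the scene. Friction and masses are not known exactly. Their poses are not given: they have to be found in the camera images.
- filter_box: Extraction box, fixed: grey sheet-metal housing 150 (its x) x 170 (its y) x 92 mm high, with a slot for one cassette across the middle of its top. Origin: centre of its underside, on the bench; z up. Its -x face has the louvred intake, its +x face a round outlet spigot standing out 18 mm.
- slot_floor (a point): Middle of the slot's floor, at (0, 0, 10 mm) in the box's frame: where the origin of a seated cassette lies. Axes as the box's; long side along y. Slot inside 15 x 104 mm; a sloping lead-in, 6 mm high, widens its mouth to 25 x 114 mm at the box's top. A seated cassette's frame ends 2 mm above the box's top, so only its lug stands out.
- tab_hinge (a point): Axis of the steel swing tab, at the tab's underside: (-30, +42, +96 mm) in the box's frame. The tab is 16 mm wide, 4 mm thick and reaches 46 mm from the axis.
- tab_pivot: Shoulder screw (head 15 mm across) that carries the swing tab. Origin at tab_hinge. A spring washer lets screw and tab rise together by 1 mm for every 4 N, at most 7 mm. A seated cassette has 2 mm of free play below the tab; so raising the cassette itself 4 to 5 mm from its seat pulls with about 10 N (grip and lug yield 1 to 2 mm more).
- swing_tab (a joint): Angle of the tab, rad. 0 (a stop): it points along the box's +x, across the slot and over the cassette's top edge near its +y end. Grows counter-clockwise seen from above; at 1.57 it points along the box's +y, clear of the slot (clear from about 1.2); stop at 1.75. It stays where it is left; about 2 N at the knob turns it.
- tab_knob (a point): Black round knob standing upright on the tab, 12 mm in diameter, 36 mm from the hinge axis, top 32 mm above the tab's underside (128 mm above the bench). This point is on its axis, 24 mm above the tab's underside.
- rest: The rest, fixed: a low sheet-steel stand 116 (its x) x 124 (its y) x 57 mm high with two like bays for upright cassettes, long side along its y, centred at x = -40 and +40 mm, and a flat bridge between them. Origin: centre of its underside, on the bench; z up. The fresh cassette starts in the bay at -40; the bay at +40 is empty.
- empty_bay (a point): Middle of the floor of the rest's empty bay, at (+40, 0, 6 mm) in the rest's frame: where the origin of the used cassette shall stand. Axes as the rest's. Each bay is 16 x 108 mm inside; its walls reach 50 mm above the bench, flared lips 57 mm (mouth 28 mm wide).
- used_filter: Used filter cassette, in the box at the start: flat upright panel, aluminium frame with wire mesh, 12 (its x) x 100 (y) x 84 mm high, with a plain pull lug on the middle of its top edge, 10 mm thick (x), 36 mm wide (y), from 84 to 124 mm above the origin. Origin: centre of its underside; z up. About 0.22 kg. The same seen from either side.
- new_filter: Fresh filter cassette, the same as the used one in shape, size and material; told apart by its place: it starts in the rest.
- screwdriver: Screwdriver lying on the bench, 200 x 30 x 28 mm; a bystander.
- vee_block: Small steel vee block standing on the bench, 40 x 45 x 34 mm high; a bystander.
- wood_block: Small hardwood block standing on the bench, 30 x 39 x 44 mm high; a bystander.

How it is judged:
On the way, in this order (a step that is already met when the one before it is completed fails the run):
1. the tab is swung clear of the slot (value of joint swing_tab above 1.2 rad), for 0.2 s.
2. the used cassette stands in the empty bay of the rest, released (x of used_filter in the frame of rest between 0.031 and 0.049 m and y of used_filter in the frame of rest between -0.01 and 0.01 m and z of used_filter in the frame of rest below 0.012 m and angle between used_filter's own z axis and vertical below 0.15 rad and contact force between the fingers and used_filter below 0.1 N), for 0.2 s.
3. the fresh cassette is fully home in the box's slot (x of new_filter in the frame of filter_box between -0.005 and 0.005 m and y of new_filter in the frame of filter_box between -0.006 and 0.006 m and z of new_filter in the frame of filter_box below 0.0135 m and angle between new_filter's own z axis and vertical below 0.06 rad), for 0.2 s.
4. the tab is swung back over the fresh cassette (all of step 3 and value of joint swing_tab below 0.25 rad), for 0.2 s.
5. the fresh cassette is tugged upward against the tab with more than 5 N (contact force between tab_pivot and new_filter above 5 N and contact force between the fingers and new_filter above 1 N and value of joint swing_tab below 0.25 rad), for 0.3 s.
At the end, for the whole second after the job is handed in: Fresh cassette home in the box (within 5 mm in x, 6 in y, 3.5 in height, 0.06 rad of upright), tab over it (below 0.25 rad), used cassette standing in the bay that was empty (within 9 mm in x, 10 in y, 6 in height, 0.15 rad of upright), both at rest (all of step 4 and x of used_filter in the frame of rest between 0.031 and 0.049 m and y of used_filter in the frame of rest between -0.01 and 0.01 m and z of used_filter in the frame of rest below 0.012 m and angle between used_filter's own z axis and vertical below 0.15 rad and linear speed of each of used_filter, new_filter below 0.02 m/s); the robot touches nothing.
It fails at once if a cassette is pulled against the tab with more than 25 N (contact force between tab_pivot and new_filter above 25 N or contact force between tab_pivot and used_filter above 25 N).
It fails at once if a cassette is dropped (falls freely by more than about 20 mm) ((contact force between the fingers and used_filter below 0.1 N and linear speed of used_filter above 0.65 m/s) or (contact force between the fingers and new_filter below 0.1 N and linear speed of new_filter above 0.65 m/s)).
It fails at once if the screwdriver, the vee block or the wood block is moved by more than 30 mm (distance of any of screwdriver, vee_block, wood_block from where it was at the start of the episode above 0.03 m).
It also fails if it takes over 72 s, if anything falls off the work surface, if the arm or the gripper's body presses on something with over 40 N, if the wrist force passes 120 N, or if a joint passes its speed limit or range.

ROBOT

A 6-joint arm with a two-finger parallel gripper is mounted at the origin on a cart in front of the work surface, level with it; the furniture and walls round the work are solid. World frame = base frame: x ahead of the robot, y to its left, z up, the work surface at z = 0. Lengths are in m, angles in rad, forces in N, time in s.
With the tool pointing down it reaches from about 0.275 to 0.85 m from the base axis. Payload 19 kg.
Tool frame: the origin (TCP) lies between the finger pads; the fingertips stand 11 mm ahead of it and the grasp point (between the pads) lies 8 mm behind it; z points along the fingers, y is the direction in which the jaws open and shut (so a half turn about z gives the same grasp; the last joint's range is limited). The gripper opens to 85 mm and grips with 20 to 120 N. Pads are 22 mm wide; open, the fingers measure 114 mm over their backs; the gripper's body (76 mm by 85 mm) begins 54 mm behind the grasp point. The pads swing forward as they close: fully open they stand 13 mm farther back than shut.
Start: joints at [1.2, 0.15, 1.437, -0, 1.554, -0.134], TCP at [0.135, 0.559, 0.242] pointing down, gripper open.
Joint ranges: [-2.8, 2.8], [-0.68, 2.1], [0.12, 2.68], [-1.39, 4.53], [0.16, 2.79], [-2.81, 2.81]. Speed limits (rad/s): [1.89, 1.89, 2.22, 3.01, 3.01, 3.01].

INTERFACE

Orientations are given as a 3x3 rotation matrix whose columns are the frame's x, y, z axes.
In Python, from rig import manip gives the robot as it stands. The module is installed in compiled form; this text tells all that it offers.
- The arm moves only by the shell command python3 -m creep 'ROWS' [OPENING] [FORCE]. ROWS is JSON, a list of rows, each a list of 2 entries, a list of its own where there are three numbers: the shift along the tool's x, y, z in cm, then the turn about the tool's z in rad. In form: [[[tx, ty, tz], spin], ...]. A call has 1 to 12 rows; each row is the pose to reach, as a shift and turn from the pose measured when the call began, along the tool's axes at that moment; what a row does not reach only later rows make up. A row lasts 1/10 s, in which the tool goes at most 50 mm and 8.59 degrees, less where a joint would pass 70% of its speed; a pose out of reach is approached as far as the arm can. A call with a gripper value outside its range is refused whole. OPENING is the finger opening in cm, from 0 to 8.54, set as the call begins (- or left out, the last holds). The fingers move at their own pace and stop on an object; FORCE is the grip in N (left out, the last holds). Time passes only in rows, so rows that repeat a pose let the fingers close. It gives the time, the measured TCP pose, the force and the opening at its end, in the units of the state.
- manip.sense(): the state, without advancing time (a new reading comes with each control period).
- manip.grab_frame(name): name is "scene" or "top" or "wrist"; returns the picture (400x640x3 uint8, blue, green, red); there is no depth.
- manip.camera_info(name): a dict with "vfov" (degrees; the focal length in pixels is half the picture's height over the tangent of half this angle, whatever the lens; pixels are square), "cx", "cy" (the principal point, pixels), "camera_from_world" (4x4, takes a point from world to camera coordinates); the wrist camera has in their place "mount" (4x4, takes a point from camera to tool coordinates, whose origin is the TCP and whose axes are the flange's). Camera axes: x right, y down, z forward; pixel columns grow to the right and rows downward; lengths in m; the calibration is good to about 2 mm. The wrist camera is an equidistant fisheye: a pixel r from the principal point sees the ray r / f radians off the axis. A picture is of the moment at which its call begins: read the wrist's pose just before it. camera_info takes no time and is no camera call.
- manip.hand_in(): hands the job in, once; it reports no verdict.
The state is a dict: "clock": time; "q": joint angles; "joint_vel": joint speeds; "joint_torque": joint torques, N m; "ee_pos": TCP position; "ee_rot": TCP orientation; "wrist_force": force on the tool from outside, world axes, zero at the start; "ft_torque": the same for the moment, N m; "gripper_width": finger opening in m.
Only numpy, scipy, OpenCV 4.12 (cv2) and the standard library are available. Lean on these libraries where they do the work, as an engineer would, in place of code of your own. Each camera call takes 0.05 s, during which the arm holds its last target. There are 200 camera calls.

## Working session

There is one attempt and no reset: what is moved stays moved. The work goes in short steps, Python scripts to look and compute and a shell command to move; the robot and the scene stay as the last step left them, time stands still between calls to the robot, and variables do not carry over. Pictures are saved under pics/ and viewed, about 8 in all and at most 12, crops included, and the job is handed in when it is done.

```bash
mkdir -p pics
python3 - <<'E'
from rig import manip
import cv2,numpy as np
s=manip.sense();print(s)
for n in("scene","top","wrist"):
    print(n,manip.camera_info(n))
    cv2.imwrite(f"pics/{n}0.png",manip.grab_frame(n))
E
```

```text
{'clock': 0.0, 'q': array([ 1.20001811e+00,  1.50968061e-01,  1.43801077e+00,  1.75685726e-06,
        1.55377797e+00, -1.34011021e-01]), 'joint_vel': array([-1.04621153e-03,  5.55571532e-04,  5.94531657e-05, -1.64657109e-03,
       -1.40741644e-03,  8.75835840e-04]), 'joint_torque': array([-1.29276930e-03, -7.13054824e+01, -5.70869923e+01, -2.03223717e-04,
        8.74460209e-03, -3.59866658e-05]), 'ee_pos': array([0.13481666, 0.55874409, 0.24169575]), 'ee_rot': array([[-9.72101303e-01,  2.34561031e-01, -4.23455513e-04],
       [ 2.34561361e-01,  9.72100711e-01, -1.08440226e-03],
       [ 1.57282893e-04, -1.15347515e-03, -9.99999322e-01]]), 'wrist_force': array([-0.53386206,  0.13487257, -0.7126061 ]), 'ft_torque': array([-0.00523405, -0.04629166, -0.02909032]), 'gripper_width': 0.0851277269399063}
scene {'vfov': 46.45727523583992, 'cx': 315.49168476985335, 'cy': 208.01576313609414, 'camera_from_world': array([[ 0.88082702, -0.47332328,  0.01043183, -0.51772021],
       [-0.24544874, -0.47538579, -0.84484511,  0.23686747],
       [ 0.40484401,  0.74160193, -0.53490926,  0.78843638],
[... 246 characters left out ...]
e-02],
       [-9.84107689e-01,  1.04919197e-03, -1.77569580e-01,
         5.78767262e-01],
       [ 1.77569903e-01,  2.21953583e-04, -9.84108165e-01,
         1.02207448e+00],
       [ 0.00000000e+00,  0.00000000e+00,  0.00000000e+00,
         1.00000000e+00]])}
wrist {'vfov': 65.70646984690485, 'cx': 319.98640652480856, 'cy': 196.28849147023325, 'mount': array([[-7.76836484e-05, -9.60310488e-01, -2.78933254e-01,
         7.15007686e-02],
       [ 9.99999963e-01, -2.04999359e-06, -2.71444921e-04,
         9.19249701e-04],
       [ 2.60099594e-04, -2.78933265e-01,  9.60310453e-01,
        -1.31687274e-01],
       [ 0.00000000e+00,  0.00000000e+00,  0.00000000e+00,
         1.00000000e+00]])}
```

View pics/top0.png

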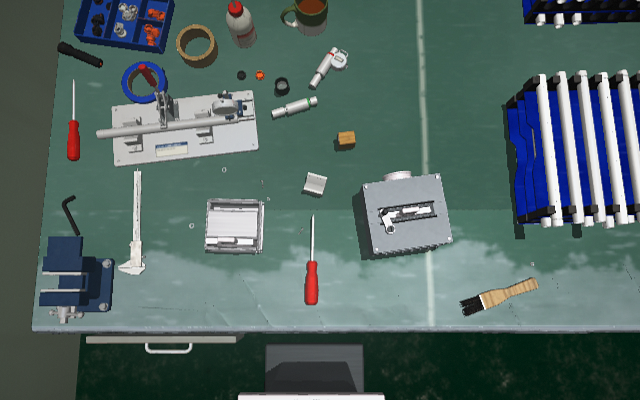

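View pics/scene0.png

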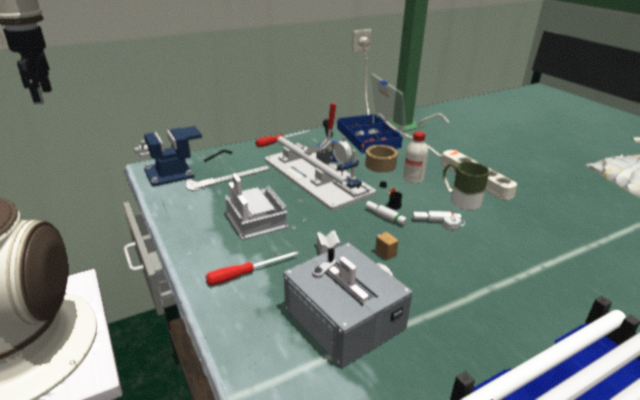

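The top view shows the box at about (405,215) with its spigot up at (397,175), and the rest at about (235,226). The screwdriver is at (312,260), the vee block at (315,183) and the wood block at (346,140). I'll enlarge the box and the rest.

Run:
```python
import cv2,numpy as np
t=cv2.imread('pics/top0.png')
a=cv2.resize(t[160:270,350:460],(400,400),interpolation=cv2.INTER_CUBIC)
b=cv2.resize(t[185:265,195:275],(400,400),interpolation=cv2.INTER_CUBIC)
cv2.imwrite('pics/c0.png',np.hstack([a,b]))
```

```text
(no output)
```

View pics/c0.png

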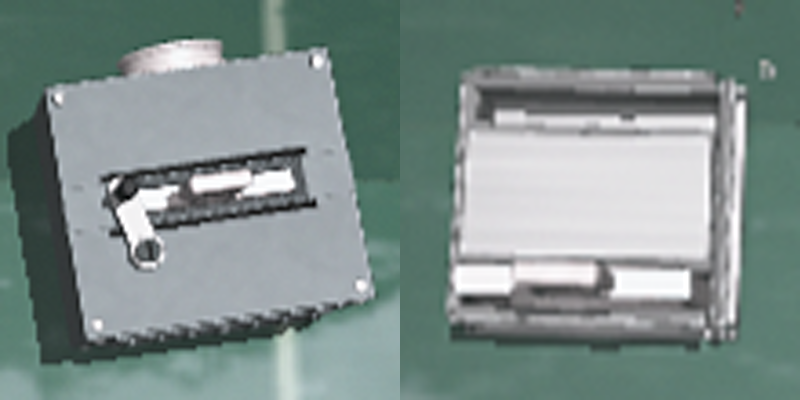

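The enlargement gives the box's top corners in crop pixels: (47,88), (325,47), (372,298) and (88,342). The tab points up and left across the slot, with its pivot ring at about (147,250). The fresh cassette is in the near bay of the rest, with its lug at about (560,273).

```bash
cat > h.py <<'E'
import numpy as np,cv2,pickle
from rig import manip
from scipy.optimize import least_squares
def ray(name,uv,s=None):
    c=manip.camera_info(name); f=200/np.tan(np.radians(c['vfov'])/2)
    x,y=(uv[0]-c['cx'])/f,(uv[1]-c['cy'])/f
    if name=='wrist':
        r=np.hypot(x,y); k=np.sin(r)/r if r>1e-9 else 1
        d=np.array([x*k,y*k,np.cos(r)])
        M=np.eye(4);M[:3,:3]=s['ee_rot'];M[:3,3]=s['ee_pos'];M=M@c['mount']
    else: d=np.array([x,y,1.]);M=np.linalg.inv(c['camera_from_world'])
    d=M[:3,:3]@d
    return M[:3,3],d/np.linalg.norm(d)
def atz(name,uv,z,s=None):
    o,d=ray(name,uv,s); return o+d*(z-o[2])/d[2]
def tri(*rays):  # least squares meeting point, rms gap
    A=sum(np.eye(3)-np.outer(d,d) for o,d in rays)
    b=sum((np.eye(3)-np.outer(d,d))@o for o,d in rays)
    p=np.linalg.solve(A,b)
    return p,[np.linalg.norm((np.eye(3)-np.outer(d,d))@(p-o)) for o,d in rays]
def fit(pl,pw): # planar pose from local xy to world xy
    pl=np.array(pl);pw=np.array(pw)[:,:2]
    r=least_squares(lambda v:(rot(v[2],pl)+v[:2]-pw).ravel(),[*pw.mean(0),0])
    return r.x,np.sqrt(np.mean(r.fun**2))
def rot(a,p):
    c,s=np.cos(a),np.sin(a); return np.atleast_2d(p)@np.array([[c,s],[-s,c]])
def snap(tag,n='wrist'):
    s=manip.sense(); im=manip.grab_frame(n); cv2.imwrite(f'pics/{tag}.png',im); pickle.dump(s,open(f'pics/{tag}.pkl','wb')); return s
def ld(tag): return pickle.load(open(f'pics/{tag}.pkl','rb'))
def delta(p,yaw,s=None): # tool-down target: TCP pos p, tool-y axis direction yaw (world angle mod pi)
    s=s or manip.sense(); R=s['ee_rot']
    t=R.T@(np.array(p)-s['ee_pos'])*100
    cur=np.arctan2(R[1,1],R[0,1]); d=(yaw-cur+np.pi/2)%np.pi-np.pi/2
    print('shift cm',t.round(2),'spin',round(-d,3),'(alt',round(-d-np.sign(-d)*np.pi,3),') q6',s['q'][5].round(2))
E
python3 - <<'E'
from h import *
P=[(47,88),(325,47),(372,298),(88,342)]
w=[atz('top',(350+x*.275,160+y*.275),.092) for x,y in P]
print(np.round(w,3),fit([(.075,.085),(.075,-.085),(-.075,-.085),(-.075,.085)],w))
P=[(460,75),(722,75),(735,340),(450,335)]
w=[atz('top',(195+(x-400)*.2,185+y*.2),.053) for x,y in P]
print(np.round(w,3),fit([(.058,.062),(.058,-.062),(-.058,-.062),(-.058,.062)],w))
for uv in((350+223*.275,160+178*.275),(195+160*.2,185+268*.2)):
    print(atz('top',uv,.134 if uv[0]>300 else .13))
delta((.45,-.2,.3),0)
E
```

```text
[[ 0.595 -0.113  0.092]
 [ 0.619 -0.278  0.092]
 [ 0.471 -0.298  0.092]
 [ 0.446 -0.134  0.092]] (array([ 0.53274493, -0.20560163,  0.14462503]), np.float64(0.001380784954553877))
[[0.567 0.229 0.053]
 [0.567 0.113 0.053]
 [0.451 0.105 0.053]
 [0.453 0.228 0.053]] (array([0.50958956, 0.16871306, 0.01171553]), np.float64(0.002493659986257531))
[ 0.53470739 -0.20650329  0.134     ]
[0.4751645  0.16712256 0.13      ]
shift cm [-48.43 -66.38  -5.76] spin 1.334 (alt -1.808 ) q6 -0.13
```

```bash
python3 -c "
from h import *
delta((.50,.15,.27),.0117)"
```

```text
shift cm [-45.09 -31.18  -2.79] spin 1.322 (alt -1.819 ) q6 -0.13
```

```bash
python3 -m creep '[[[-4,-3,-0.3],0.13],[[-8,-6,-0.6],0.26],[[-12,-9,-0.9],0.4],[[-16,-11,-1.2],0.53],[[-20,-14,-1.5],0.66],[[-24,-17,-1.8],0.8],[[-28,-20,-2.1],0.93],[[-33,-23,-2.4],1.06],[[-37,-26,-2.6],1.19],[[-41,-29,-2.8],1.32],[[-45.1,-31.2,-2.8],1.32],[[-45.1,-31.2,-2.8],1.32]]' 8
python3 - <<'E'
from h import *
s=snap('r1');print(s['ee_pos'],s['q'])
delta((.53,-.2,.27),.1446)
E
```

```text
clock: 1.35
ee_pos: [0.5028, 0.146, 0.2693]
ee_rot: [[-0.01, 1.0, -0.001], [1.0, 0.01, -0.002], [-0.002, -0.001, -1.0]]
wrist_force: [-1.0, 1.1, -0.0]
gripper_width: 0.0797
[0.5027526  0.14600447 0.26926868] [ 0.1364442   0.03581201  1.50825639 -0.00172631  1.59875701  0.12679783]
shift cm [-3.475e+01  2.460e+00 -3.000e-02] spin -0.134 (alt 3.007 ) q6 0.13
```

View pics/r1.png

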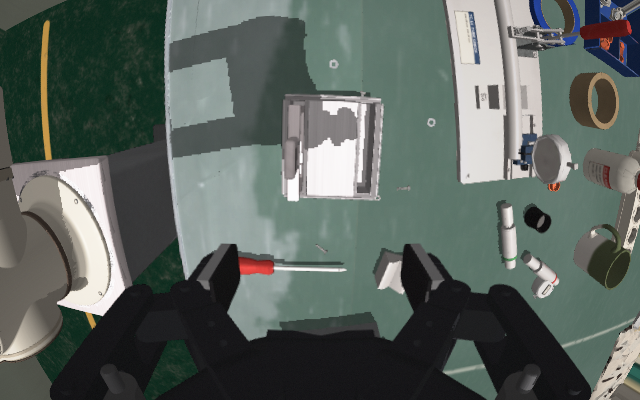

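The first wrist view shows the rest at about (332,147). The fresh lug is at about (291,157) and the empty bay at about (368,147). I'll take a second rest view and two box views on the way.

```bash
python3 -m creep '[[[-3,0,0],0],[[-6,0,0],0],[[-6,0,0],0],[[-6,0,0],0]]'
python3 - <<'E'
from h import *
s=snap('r2');print(s['ee_pos'])
delta((.53,-.19,.23),.1446)
E
```

```text
clock: 1.8
ee_pos: [0.502, 0.0877, 0.2694]
ee_rot: [[-0.01, 1.0, -0.001], [1.0, 0.01, -0.001], [-0.001, -0.002, -1.0]]
wrist_force: [-0.1, -0.3, -0.2]
gripper_width: 0.0803
[0.50197146 0.08771656 0.26940292]
shift cm [-27.84   2.5    3.97] spin -0.134 (alt 3.008 ) q6 0.01
```

```bash
python3 -m creep '[[[-4,0.4,0.5],0],[[-8,0.8,1],-0.05],[[-12,1.2,1.5],-0.08],[[-16,1.6,2],-0.1],[[-20,2,3],-0.134],[[-24,2.3,3.5],-0.134],[[-27.8,2.5,4],-0.134],[[-27.8,2.5,4],-0.134],[[-27.8,2.5,4],-0.134]]'; python3 -c "
from h import *
s=snap('b1');print(s['ee_pos'])"
python3 -m creep '[[[-4,0,0],0],[[-7,0,0],0],[[-7,0,0],0],[[-7,0,0],0]]'
python3 - <<'E'
from h import *
s=snap('b2');print(s['ee_pos'])
L=lambda n,y0,y1,x0,x1:cv2.resize(cv2.imread(f'pics/{n}.png')[y0:y1,x0:x1],(400,300),interpolation=cv2.INTER_CUBIC)
# 133x100 windows x3 for rest; 200x150 x2 for box
print([ld(n)['ee_pos'] for n in('b1','b2')])
cv2.imwrite('pics/m.png',np.vstack([np.hstack([L('r1',82,207,250,417),L('r2',20,145,250,417)]),np.hstack([L('b1',60,240,200,440),L('b2',0,180,200,440)])]))
E
```

```text
clock: 2.75
ee_pos: [0.5302, -0.189, 0.2293]
ee_rot: [[-0.144, 0.99, -0.002], [0.99, 0.144, -0.0], [0.0, -0.002, -1.0]]
wrist_force: [-0.5, 0.5, 0.2]
gripper_width: 0.0797
[ 0.53020059 -0.18895697  0.22926655]
clock: 3.2
ee_pos: [0.5408, -0.2564, 0.2297]
ee_rot: [[-0.146, 0.989, -0.001], [0.989, 0.146, -0.0], [0.0, -0.002, -1.0]]
wrist_force: [0.1, 0.6, -0.3]
gripper_width: 0.08
[ 0.54075873 -0.25640093  0.22973896]
[array([ 0.53020059, -0.18895697,  0.22926655]), array([ 0.54075873, -0.25640093,  0.22973896])]
```

View pics/m.png

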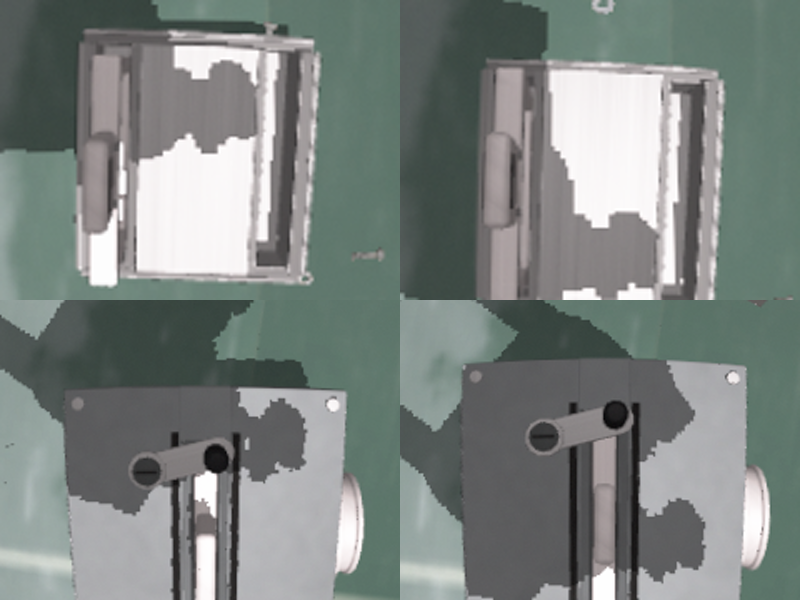

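The mosaic shows the rest in both views on top: fresh lug centres at crop (97,183) and (97,180), with the rim corners clear. Below is the box: knob at (217,158) and (215,114), pivot at (146,170) and (143,136), plus the corner screws. Next I triangulate.

Run:
```python
from h import *
s={n:ld(n) for n in('r1','r2','b1','b2')}
off={'r1':(250,82,.4175),'r2':(250,20,.4175),'b1':(200,60,.6),'b2':(200,0,.6)}
def R(n,p): x,y,k=off[n]; return ray('wrist',(x+p[0]*k,y+p[1]*k*(.4167/.4175 if k<.5 else 1)),s[n])
def T(nm,a,pa,b,pb,loc=None):
    p,e=tri(R(a,pa),R(b,pb)); 
    print(nm,p.round(4),'gap',np.round(e[0]*1000,1)); return p
lug=T('newlug','r1',(97,183),'r2',(97.5,180))
a=T('restTL','r1',(83,31),'r2',(85,62)); b=T('restTR','r1',(315,40),'r2',(319,73))
T('restBL?','r1',(78,275),'r2',(78,302))
Z=lambda n,p,z:(lambda o,d:o+d*(z-o[2])/d[2])(*R(n,p))
w=[Z('r1',p,.055) for p in((83,31),(315,40),(311,280),(78,275))]+[Z('r2',p,.055) for p in((85,62),(319,73))]
loc=[(-.058,.062),(.058,.062),(.058,-.062),(-.058,-.062),(-.058,.062),(.058,.062)]
f,e=fit(loc,w);print('rest',f.round(4),e,(rot(-f[2],np.array(w)[:,:2]-f[:2])*1000).round(0).tolist())
k=T('knobtop','b1',(217,158),'b2',(215,114))
h=T('pivot','b1',(146,170),'b2',(143,136))
T('cTL','b1',(65,89),'b2',(63,65));T('cTR','b1',(346,92),'b2',(346,67))
sl=T('screwL','b1',(77,104),'b2',(75,77));sr=T('screwR','b1',(333,104),'b2',(333,77))
w=[Z('b1',p,.092) for p in((65,89),(346,92),(175,133),(236,133))]+[Z('b2',p,.092) for p in((63,65),(346,67),(173,103),(235,103))]
loc=[(-.075,.085),(.075,.085),(-.0125,.057),(.0125,.057)]*2
f,e=fit(loc,w);print('box',f.round(4),e,(rot(-f[2],np.array(w)[:,:2]-f[:2])*1000).round(1).tolist())
for n,p in(('lug',Z('b2',(203,232),.134)),('knob',k),('piv',h)):print(n,p.round(4),(rot(-f[2],p[:2]-f[:2])*1000).round(1))
v=k-h;print('tab ang',np.arctan2(v[1],v[0])-f[2])
```

```text
newlug [0.4746 0.172  0.1189] gap 0.3
restTL [0.4607 0.2336 0.042 ] gap 0.3
restTR [0.5731 0.2314 0.0392] gap 0.1
restBL? [0.4598 0.1185 0.063 ] gap 0.1
rest [ 0.5159  0.1716 -0.0101] 0.003852974800847904 [[-54.0, 61.0], [53.0, 60.0], [58.0, -56.0], [-57.0, -56.0], [-55.0, 59.0], [54.0, 57.0]]
knobtop [ 0.5323 -0.1527  0.1182] gap 0.3
pivot [ 0.4984 -0.1665  0.1011] gap 0.0
cTL [ 0.4481 -0.1307  0.0882] gap 0.1
cTR [ 0.5964 -0.1104  0.0916] gap 0.1
screwL [ 0.4568 -0.1378  0.0922] gap 0.0
screwR [ 0.5898 -0.1181  0.0935] gap 0.0
box [ 0.5341 -0.2028  0.1389] 0.002320464049685642 [[-74.1, 83.3], [74.2, 82.9], [-15.8, 59.0], [16.0, 59.3], [-74.3, 82.4], [74.4, 82.8], [-16.0, 59.0], [15.7, 59.3]]
lug [ 0.5344 -0.2073  0.134 ] [[-0.3 -4.6]]
knob [ 0.5323 -0.1527  0.1182] [[ 5.1 49.8]]
piv [ 0.4984 -0.1665  0.1011] [[-30.4  40.9]]
tab ang 0.2459479314495775
```

Run:
```python
from h import *
for n,p in(('b1',(200+217*.6,60+158*.6)),('b2',(200+215*.6,114*.6))): print(atz('wrist',p,.128,ld(n)).round(4))
for n,p in(('b1',(200+146*.6,60+170*.6)),('b2',(200+143*.6,136*.6))): print(atz('wrist',p,.104,ld(n)).round(4))
delta((.533,-.160,.165),.142)
```

```text
[ 0.532  -0.1513  0.128 ]
[ 0.5319 -0.1541  0.128 ]
[ 0.4987 -0.1659  0.104 ]
[ 0.4987 -0.1667  0.104 ]
shift cm [9.62 0.65 6.49] spin 0.005 (alt -3.136 ) q6 -0.72
```

```bash
python3 -m creep '[[[3.5,0.2,1.5],0],[[7,0.5,3],0],[[10.4,0.65,5],0],[[10.4,0.65,6.5],0],[[10.4,0.65,6.5],0],[[10.4,0.65,6.5],0]]' 4
python3 - <<'E'
from h import *
s=snap('k1');print(s['ee_pos'])
im=cv2.imread('pics/k1.png')[150:350,190:450]
cv2.imwrite('pics/k1c.png',cv2.resize(im,None,fx=3,fy=3,interpolation=cv2.INTER_CUBIC))
E
```

```text
clock: 3.85
ee_pos: [0.532, -0.152, 0.1656]
ee_rot: [[-0.147, 0.989, -0.001], [0.989, 0.147, -0.001], [-0.0, -0.001, -1.0]]
wrist_force: [-0.2, 0.3, 0.2]
gripper_width: 0.04
[ 0.53204734 -0.15202221  0.16561637]
```

View pics/k1c.png

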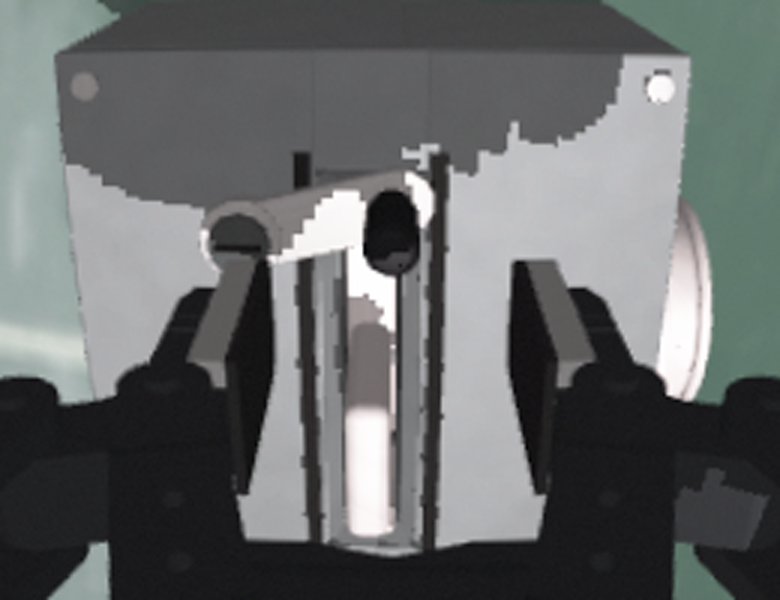

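The knob's top disc is at crop (391,263) and the used lug's bright top face spans (345..392, 405..533).

Run:
```python
from h import *
s=ld('k1')
f=lambda p,z:atz('wrist',(190+p[0]/3,150+p[1]/3),z,s).round(4)
print('knob',f((391,263),.128),'lug',f((368,405),.134),f((368,533),.134),f((368,469),.134))
k=tri(ray('wrist',(190+391/3,150+263/3),s),ray('wrist',(200+217*.6,60+158*.6),ld('b1')));print(k)
print('tcp/fingers mid px check',f((391,263),.166))
for nm,p in(('cTL',(55,52)),('cTR',(690,52)),('sL',(85,85)),('sR',(660,87)),('piv',(238,235))):print(nm,f(p,.092 if nm!='piv' else .102))
```

```text
knob [ 0.5324 -0.155   0.128 ] lug [ 0.5321 -0.185   0.134 ] [ 0.5368 -0.2197  0.134 ] [ 0.5343 -0.2015  0.134 ]
(array([ 0.53145341, -0.14949309,  0.14055885]), [np.float64(8.828574289372975e-05), np.float64(8.8285742893707e-05)])
tcp/fingers mid px check [ 0.5299 -0.1383  0.166 ]
cTL [ 0.449  -0.1306  0.092 ]
cTR [ 0.5958 -0.1089  0.092 ]
sL [ 0.4571 -0.1375  0.092 ]
sR [ 0.5903 -0.1183  0.092 ]
piv [ 0.4985 -0.1649  0.102 ]
```

```bash
python3 -m creep '[[[-0.3,0,2],0],[[-0.3,0,4],0],[[-0.3,0,4.8],0],[[-0.3,0,4.8],0]]' 3; python3 -m creep '[[[0,0,0],0],[[0,0,0],0],[[0,0,0],0],[[0,0,0],0],[[0,0,0],0],[[0,0,0],0]]' 0.8 25
python3 - <<'E'
from h import *
s=manip.sense();p=s['ee_pos'];h=np.array([.4985,-.1655]);r=.036
a0=np.arctan2(*(p[:2]-h)[::-1]);print(a0-.144,np.linalg.norm(p[:2]-h))
r=np.linalg.norm(p[:2]-h)
for a in np.arange(a0+.15,1.5+.144,.15):
    q=np.array([*(h+r*np.array([np.cos(a),np.sin(a)])),p[2]]); print(round(a-.144,2),(s['ee_rot'].T@(q-p)*100).round(2)[:2])
E
```

```text
clock: 4.3
ee_pos: [0.5325, -0.1558, 0.1176]
ee_rot: [[-0.146, 0.989, -0.001], [0.989, 0.146, -0.0], [-0.0, -0.001, -1.0]]
wrist_force: [-0.8, 0.2, 0.1]
gripper_width: 0.0302
clock: 4.9
ee_pos: [0.5328, -0.1562, 0.1185]
ee_rot: [[-0.146, 0.989, 0.0], [0.989, 0.146, -0.001], [-0.001, -0.0, -1.0]]
wrist_force: [-1.4, -2.1, 7.3]
gripper_width: 0.0108
0.12145192433668231 0.035587933487434005
0.27 [ 0.52 -0.1 ]
0.42 [ 1.03 -0.28]
0.57 [ 1.49 -0.54]
0.72 [ 1.92 -0.86]
0.87 [ 2.3  -1.24]
1.02 [ 2.61 -1.67]
1.17 [ 2.85 -2.14]
1.32 [ 3.02 -2.65]
1.47 [ 3.12 -3.17]
```

```bash
python3 -m creep '[[[0,0,-0.3],0],[[0.5,-0.1,-0.3],0],[[1.0,-0.3,-0.3],0],[[1.5,-0.55,-0.3],0],[[1.9,-0.85,-0.3],0],[[2.3,-1.25,-0.3],0],[[2.6,-1.65,-0.3],0],[[2.85,-2.15,-0.3],0],[[3.0,-2.65,-0.3],0],[[3.1,-3.2,-0.3],0],[[3.1,-3.4,-0.3],0],[[3.1,-3.4,-0.3],0]]'
```

```text
clock: 6.1
ee_pos: [0.4946, -0.1294, 0.1212]
ee_rot: [[-0.146, 0.989, 0.0], [0.989, 0.146, 0.001], [0.001, 0.0, -1.0]]
wrist_force: [2.4, 7.5, -5.0]
gripper_width: 0.0107
```

```bash
python3 -m creep '[[[0,0,0],0],[[0,0,0],0],[[0,0,0],0],[[0,0,-2],0],[[0,0,-4],0],[[0,0,-4.5],0],[[0,0,-4.5],0]]' 4.5; python3 -c "
from h import *
delta((.5343,-.203,.168),.144)"
```

```text
clock: 6.8
ee_pos: [0.4949, -0.1296, 0.1667]
ee_rot: [[-0.146, 0.989, 0.002], [0.989, 0.146, 0.0], [-0.0, 0.002, -1.0]]
wrist_force: [0.7, 0.3, -0.3]
gripper_width: 0.0453
shift cm [-7.84  2.83 -0.13] spin 0.003 (alt -3.139 ) q6 -0.55
```

```bash
python3 -m creep '[[[-4,1.4,0],0],[[-7.8,2.8,0],0],[[-7.8,2.8,0],0],[[-7.8,2.8,0],0]]'
python3 - <<'E'
from h import *
s=snap('u1');print(s['ee_pos'])
im=cv2.imread('pics/u1.png')[130:330,190:450]
cv2.imwrite('pics/u1c.png',cv2.resize(im,None,fx=3,fy=3,interpolation=cv2.INTER_CUBIC))
E
```

```text
clock: 7.2
ee_pos: [0.5336, -0.203, 0.1651]
ee_rot: [[-0.145, 0.989, -0.001], [0.989, 0.145, 0.001], [0.001, -0.0, -1.0]]
wrist_force: [0.0, 0.7, -0.2]
gripper_width: 0.0452
[ 0.53358679 -0.20296425  0.1651071 ]
```

View pics/u1c.png

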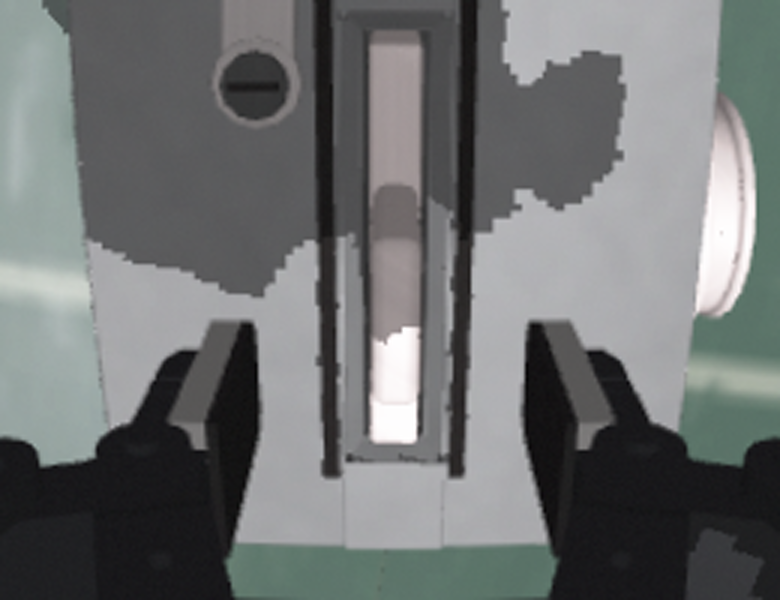

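The tab now points along the box's +y, clear of the slot (screw at crop (255,87)). The used lug's top face spans (370..422, 238..403) and the frame's top edge runs from row 32 to 442.

Run:
```python
from h import *
s=ld('u1')
f=lambda p,z:atz('wrist',(190+p[0]/3,130+p[1]/3),z,s).round(4)
print(f((396,238),.134),f((395,403),.134),f((396,320),.134))
print('frame ends',f((395,32),.094),f((393,442),.094))
print('slot mouth centre', (f((322,100),.092)+f((464,100),.092))/2)
l=f((396,320),.134); delta((l[0],l[1],.117),.144)
```

```text
[ 0.5319 -0.1859  0.134 ] [ 0.5368 -0.2202  0.134 ] [ 0.5343 -0.2023  0.134 ]
frame ends [ 0.527  -0.1524  0.094 ] [ 0.5414 -0.2531  0.094 ]
slot mouth centre [ 0.5288  -0.16775  0.092  ]
shift cm [-0.01  0.08  4.85] spin 0.002 (alt -3.139 ) q6 -0.64
```

```bash
python3 -m creep '[[[0,0.1,2],0],[[0,0.1,4],0],[[0,0.1,4.7],0],[[0,0.1,4.7],0]]' 3.5; python3 -m creep '[[[0,0,0],0],[[0,0,0],0],[[0,0,0],0],[[0,0,0],0],[[0,0,0],0],[[0,0,0],0],[[0,0,-0.5],0],[[0,0,-1],0],[[0,0,-1],0]]' 0.6 45
```

```text
clock: 7.65
ee_pos: [0.5339, -0.2013, 0.1178]
ee_rot: [[-0.147, 0.989, -0.002], [0.989, 0.147, 0.002], [0.002, -0.001, -1.0]]
wrist_force: [0.4, 0.4, 0.3]
gripper_width: 0.0352
clock: 8.55
ee_pos: [0.5342, -0.2015, 0.1287]
ee_rot: [[-0.147, 0.989, -0.001], [0.989, 0.147, 0.001], [0.001, -0.0, -1.0]]
wrist_force: [1.0, 1.3, -1.8]
gripper_width: 0.0091
```

```bash
python3 -m creep '[[[0,0,-2],0],[[0,0,-5],0],[[0,0,-9],0],[[0,0,-12.5],0],[[0,0,-12.5],0],[[0,0,-12.5],0],[[0,0,-12.5],0]]'; python3 -c "
from h import *
delta((.553,.04,.255),0.0)"
```

```text
clock: 9.25
ee_pos: [0.5339, -0.2015, 0.2523]
ee_rot: [[-0.146, 0.989, -0.002], [0.989, 0.146, 0.002], [0.003, -0.002, -1.0]]
wrist_force: [-0.2, -1.0, -2.9]
gripper_width: 0.009
shift cm [23.61  5.43 -0.22] spin 0.147 (alt -2.995 ) q6 -0.64
```

```bash
python3 -m creep '[[[3,0.7,-0.2],0.02],[[6,1.4,-0.3],0.04],[[9,2.1,-0.3],0.06],[[12,2.8,-0.3],0.08],[[15,3.5,-0.3],0.1],[[18,4.2,-0.3],0.12],[[21,4.9,-0.3],0.147],[[23.6,5.4,-0.3],0.147],[[23.6,5.4,-0.3],0.147],[[23.6,5.4,-0.3],0.147]]'; python3 -c "
from h import *
s=snap('e1');print(s['ee_pos'])"; python3 -m creep '[[[2,0,0],0],[[4,0,0],0],[[5,0,0],0],[[5,0,0],0],[[5,0,0],0]]'
python3 - <<'E'
from h import *
s=snap('e2');print(s['ee_pos'])
L=lambda n:cv2.resize(cv2.imread(f'pics/{n}.png')[0:200,200:400],None,fx=2,fy=2,interpolation=cv2.INTER_CUBIC)
a,b=cv2.imread('pics/e1.png'),cv2.imread('pics/e2.png')
c=lambda i,y:cv2.resize(i[y:y+190,220:353+0],(400,571),interpolation=cv2.INTER_CUBIC)
cv2.imwrite('pics/e.png',np.hstack([c(a,0),c(b,40)]))
E
```

```text
clock: 10.25
ee_pos: [0.5524, 0.0402, 0.2546]
ee_rot: [[-0.001, 1.0, -0.004], [1.0, 0.001, 0.002], [0.002, -0.004, -1.0]]
wrist_force: [0.3, -0.8, -2.0]
gripper_width: 0.0091
[0.55237057 0.04019527 0.25455463]
clock: 10.8
ee_pos: [0.5525, 0.0889, 0.2547]
ee_rot: [[-0.0, 1.0, -0.004], [1.0, 0.0, 0.002], [0.002, -0.004, -1.0]]
wrist_force: [0.1, 0.3, -1.7]
gripper_width: 0.0088
[0.5524805  0.0888515  0.25470498]
```

View pics/e.png

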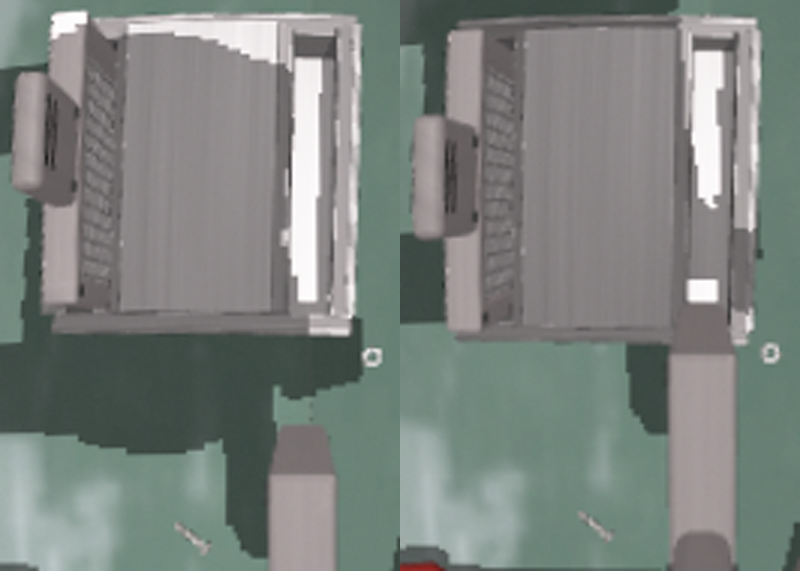

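The views are clear. In the left one the empty bay's mouth runs from x≈283 to 354, with ends at y≈17 and 333. The fresh lug's top centre is at (28,132) in the left view and (29,177) in the right, and the carried cassette hangs at the bottom.

Run:
```python
from h import *
k=.3326;off={'e1':(220,0),'e2':(220,40)}
S={n:ld(n) for n in off}
R=lambda n,p:ray('wrist',(off[n][0]+p[0]*k,off[n][1]+p[1]*k),S[n])
Z=lambda n,p,z:(lambda o,d:o+d*(z-o[2])/d[2])(*R(n,p))
for nm,a,b in(('lug',(28,132),(29,177)),('TR',(357,17),(360,17)),('BR',(352,333),(348,342)),('BL',(53,330),(57,340)),('bridgeBR',(275,311),(277,325))):
    p,e=tri(R('e1',a),R('e2',b));print(nm,p.round(4),round(e[0]*1000,2))
for n,ps in(('e1',[(357,17),(352,333),(53,330)]),('e2',[(360,17),(348,342),(57,340),(52,20)])):
    w=[Z(n,p,.055) for p in ps];print(n,np.round(w,4)[:,:2].tolist())
for n,l,r,y in(('e1',284,357,60),('e1',278,354,280),('e2',280,358,60),('e2',275,350,320)):
    print('bay mid',Z(n,(l,y),.057).round(4)[:2],Z(n,(r,y),.057).round(4)[:2])
print('floor',Z('e1',(293,175),.006).round(4),Z('e1',(331,175),.006).round(4))
print('lug ends',Z('e1',(30,75),.13).round(4),Z('e1',(27,190),.13).round(4),Z('e2',(29,116),.13).round(4),Z('e2',(28,238),.13).round(4))
```

```text
lug [0.474  0.1716 0.1251] 0.19
TR [0.5723 0.2331 0.0385] 0.6
BR [0.5694 0.1104 0.0399] 0.46
BL [0.4603 0.1135 0.0495] 0.05
bridgeBR [0.5423 0.1182 0.0514] 0.38
e1 [[0.5708, 0.2274], [0.5691, 0.1104], [0.4619, 0.1135]]
e2 [[0.572, 0.2297], [0.5682, 0.1126], [0.4618, 0.1143], [0.4622, 0.2324]]
bay mid [0.5451 0.2096] [0.5706 0.2098]
bay mid [0.5431 0.1291] [0.5696 0.1292]
bay mid [0.5441 0.2134] [0.5711 0.2135]
bay mid [0.5421 0.1207] [0.5687 0.1208]
floor [0.5477 0.1752 0.006 ] [0.5629 0.1753 0.006 ]
lug ends [0.4755 0.1877 0.13  ] [0.4752 0.1535 0.13  ] [0.476  0.1888 0.13  ] [0.4749 0.1541 0.13  ]
```

```bash
python3 -c "
from h import *
delta((.5562,.1715,.18),-.018)"
```

```text
shift cm [8.26 0.4  7.49] spin 0.018 (alt -3.124 ) q6 0.02
```

```bash
python3 -m creep '[[[3,0.4,0],0.018],[[6,0.4,0],0.018],[[8.25,0.4,1],0.018],[[8.25,0.4,3.5],0.018],[[8.25,0.4,6],0.018],[[8.25,0.4,7.5],0.018],[[8.25,0.4,7.5],0.018],[[8.25,0.4,7.5],0.018]]'; python3 -c "
from h import *
delta((.5562,.1715,.116),-.018)"
```

```text
clock: 11.65
ee_pos: [0.5566, 0.1709, 0.1808]
ee_rot: [[0.019, 1.0, -0.003], [1.0, -0.019, 0.002], [0.002, -0.003, -1.0]]
wrist_force: [0.8, 0.6, -1.1]
gripper_width: 0.0095
shift cm [ 0.05 -0.02  6.48] spin -0.001 (alt 3.141 ) q6 0.18
```

```bash
python3 -m creep '[[[0,0,1.2],0],[[0,0,2.4],0],[[0,0,3.5],0],[[0,0,4.5],0],[[0,0,5.3],0],[[0,0,5.9],0],[[0,0,6.2],0],[[0,0,6.2],0]]'
```

```text
clock: 12.45
ee_pos: [0.5563, 0.171, 0.1184]
ee_rot: [[0.019, 1.0, -0.004], [1.0, -0.019, 0.002], [0.002, -0.004, -1.0]]
wrist_force: [0.3, -0.3, -2.2]
gripper_width: 0.0092
```

No contact yet; creeping down the rest of the way.

```bash
python3 -m creep '[[[0,0,0.2],0],[[0,0,0.3],0],[[0,0,0.3],0]]';python3 -m creep '[[[0,0,0.15],0],[[0,0,0.2],0],[[0,0,0.2],0]]'
```

```text
clock: 12.75
ee_pos: [0.5563, 0.171, 0.1155]
ee_rot: [[0.019, 1.0, -0.004], [1.0, -0.019, 0.002], [0.002, -0.004, -1.0]]
wrist_force: [0.5, -0.2, -2.6]
gripper_width: 0.009
clock: 13.05
ee_pos: [0.5568, 0.1711, 0.1148]
ee_rot: [[0.019, 1.0, -0.002], [1.0, -0.019, 0.002], [0.002, -0.002, -1.0]]
wrist_force: [-2.8, -0.3, 12.0]
gripper_width: 0.0092
```

Seated at TCP z ≈ 0.115, as predicted. Now I release and look at it.

```bash
python3 -m creep '[[[0,0,-0.1],0],[[0,0,-0.1],0],[[0,0,-0.1],0],[[0,0,-0.1],0],[[0,0,-1.5],0],[[0,0,-4],0],[[0,0,-6],0],[[0,0,-6],0]]' 3.5; python3 -c "
from h import *
delta((.4755,.171,.18),-.018)"
```

```text
clock: 13.85
ee_pos: [0.5581, 0.1712, 0.1787]
ee_rot: [[0.019, 1.0, 0.003], [1.0, -0.019, 0.003], [0.003, 0.003, -1.0]]
wrist_force: [0.4, 1.2, -0.2]
gripper_width: 0.0351
shift cm [-0.18 -8.25 -0.15] spin -0.001 (alt 3.141 ) q6 0.18
```

```bash
python3 -m creep '[[[-0.2,-4,-0.6],0],[[-0.2,-8.2,0],0],[[-0.2,-8.2,0],0],[[-0.2,-8.2,0],0],[[-0.2,-8.2,0],0]]' 4
python3 - <<'E'
from h import *
s=snap('n1');print(s['ee_pos'])
im=cv2.imread('pics/n1.png')[130:330,190:450]
cv2.imwrite('pics/n1c.png',cv2.resize(im,None,fx=3,fy=3,interpolation=cv2.INTER_CUBIC))
E
```

```text
clock: 14.35
ee_pos: [0.4768, 0.1708, 0.1789]
ee_rot: [[0.019, 1.0, 0.004], [1.0, -0.019, 0.003], [0.003, 0.004, -1.0]]
wrist_force: [-0.3, -0.3, 0.3]
gripper_width: 0.04
[0.4767739  0.1707665  0.17889165]
```

View pics/n1c.png

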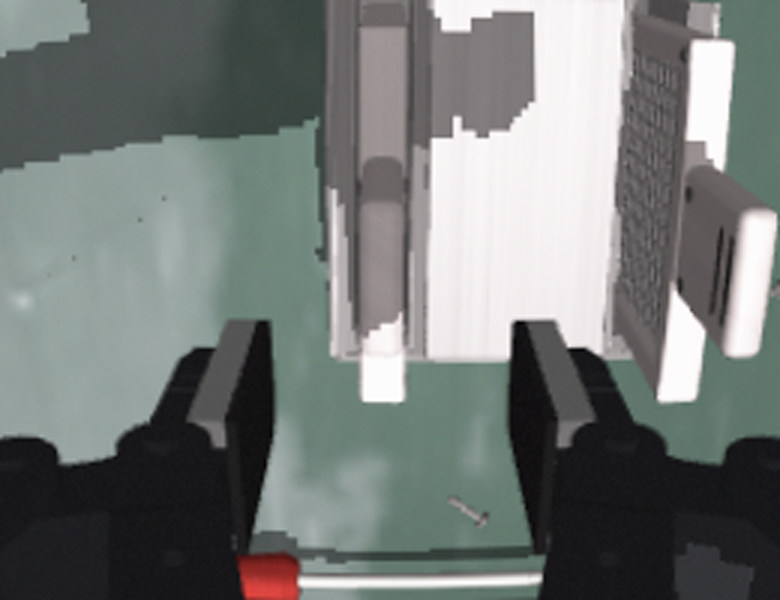

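The used cassette stands upright in the far bay, level with the fresh one. The fresh lug's top face spans (360..405, 200..350).

Run:
```python
from h import *
s=ld('n1')
f=lambda p,z:atz('wrist',(190+p[0]/3,130+p[1]/3),z,s).round(4)
print(f((382,200),.13),f((383,352),.13),'frame',f((384,25),.09),f((383,402),.09),'used frame',f((712,42),.09),f((680,402),.09))
l=f((382,276),.13);print(l); delta((l[0],l[1],.115),-.018)
```

```text
[0.4752 0.1901 0.13  ] [0.4747 0.1561 0.13  ] frame [0.4762 0.2217 0.09  ] [0.4738 0.1221 0.09  ] used frame [0.5574 0.2176 0.09  ] [0.5565 0.1183 0.09  ]
[0.4749 0.1736 0.13  ]
shift cm [ 0.27 -0.22  6.37] spin -0.001 (alt 3.141 ) q6 0.21
```

```bash
python3 -m creep '[[[0.1,-0.2,2],0],[[0.1,-0.2,4],0],[[0.1,-0.2,6],0],[[0.1,-0.2,6.4],0],[[0.1,-0.2,6.4],0]]'; python3 -m creep '[[[0,0,0],0],[[0,0,0],0],[[0,0,0],0],[[0,0,0],0],[[0,0,0],0],[[0,0,0],0]]' 0.6 45;python3 -m creep '[[[0,0,-1],0],[[0,0,-4],0],[[0,0,-8],0],[[0,0,-12],0],[[0,0,-14],0],[[0,0,-14],0],[[0,0,-14],0]]'; python3 -c "
from h import *
delta((.5343,-.2035,.255),.143)"
```

```text
clock: 14.9
ee_pos: [0.4754, 0.1718, 0.1144]
ee_rot: [[0.019, 1.0, 0.002], [1.0, -0.019, 0.003], [0.003, 0.002, -1.0]]
wrist_force: [-0.0, -0.0, 0.4]
gripper_width: 0.0401
clock: 15.5
ee_pos: [0.4757, 0.1719, 0.1154]
ee_rot: [[0.019, 1.0, 0.003], [1.0, -0.019, 0.003], [0.003, 0.003, -1.0]]
wrist_force: [-1.3, -0.5, 5.4]
gripper_width: 0.0091
clock: 16.2
ee_pos: [0.4751, 0.1715, 0.2555]
ee_rot: [[0.019, 1.0, 0.004], [1.0, -0.019, 0.003], [0.003, 0.004, -1.0]]
wrist_force: [-0.2, -0.3, -3.1]
gripper_width: 0.0091
shift cm [-37.38   6.64  -0.04] spin -0.162 (alt 2.979 ) q6 0.21
```

```bash
python3 -m creep '[[[-3,0.5,0],0],[[-7,1.2,0],-0.03],[[-11,2,0],-0.06],[[-15,2.7,0],-0.09],[[-19,3.4,0],-0.12],[[-23,4.1,0],-0.15],[[-27,4.8,0],-0.162],[[-31,5.5,0],-0.162],[[-35,6.2,0],-0.162],[[-37.4,6.6,0],-0.162],[[-37.4,6.6,0],-0.162],[[-37.4,6.6,0],-0.162]]'; python3 -c "
from h import *
delta((.5343,-.2035,.17),.143)"
```

```text
clock: 17.4
ee_pos: [0.5335, -0.2038, 0.2531]
ee_rot: [[-0.141, 0.99, 0.002], [0.99, 0.141, 0.004], [0.004, 0.002, -1.0]]
wrist_force: [0.2, 0.0, -1.7]
gripper_width: 0.0093
shift cm [-0.02  0.07  8.31] spin -0.001 (alt 3.14 ) q6 -0.64
```

```bash
python3 -m creep '[[[0,0.05,2],0],[[0,0.05,4],0],[[0,0.05,5],0],[[0,0.05,5.5],0],[[0,0.05,6],0],[[0,0.05,6],0]]'
```

```text
clock: 18.0
ee_pos: [0.5341, -0.2033, 0.1931]
ee_rot: [[-0.142, 0.99, 0.002], [0.99, 0.142, 0.004], [0.004, 0.002, -1.0]]
wrist_force: [-0.1, -0.7, -3.2]
gripper_width: 0.0092
```

```bash
python3 -m creep '[[[0,0,1],0],[[0,0,2],0],[[0,0,3],0],[[0,0,4],0],[[0,0,5],0],[[0,0,6],0],[[0,0,6.6],0],[[0,0,7],0],[[0,0,7],0]]'
```

```text
clock: 18.9
ee_pos: [0.5341, -0.2029, 0.1227]
ee_rot: [[-0.142, 0.99, 0.001], [0.99, 0.141, 0.005], [0.004, 0.002, -1.0]]
wrist_force: [1.1, -0.5, -2.6]
gripper_width: 0.0092
```

```bash
python3 -m creep '[[[0,0,0.15],0],[[0,0,0.3],0],[[0,0,0.3],0]]';python3 -m creep '[[[0,0,0.1],0],[[0,0,0.2],0],[[0,0,0.2],0]]'
```

```text
clock: 19.2
ee_pos: [0.5341, -0.2029, 0.1197]
ee_rot: [[-0.142, 0.99, 0.001], [0.99, 0.142, 0.005], [0.004, 0.002, -1.0]]
wrist_force: [-0.1, 0.9, -2.5]
gripper_width: 0.009
clock: 19.5
ee_pos: [0.5346, -0.2028, 0.1194]
ee_rot: [[-0.142, 0.99, 0.003], [0.99, 0.142, 0.004], [0.004, 0.004, -1.0]]
wrist_force: [-3.8, 4.8, 16.4]
gripper_width: 0.0095
```

Home at TCP z 0.1194, exactly as computed. Now I release and return to the knob, where I left it at (0.4947, -0.1295).

```bash
python3 -m creep '[[[0,0,-0.2],0],[[0,0,-0.2],0],[[0,0,-0.2],0],[[0,0,-0.2],0],[[0,0,-2],0],[[0,0,-5],0],[[0,0,-5],0],[[0,0,-5],0]]' 4; python3 -c "
from h import *
delta((.4948,-.1295,.168),.143)"
```

```text
clock: 20.3
ee_pos: [0.5346, -0.2031, 0.1696]
ee_rot: [[-0.142, 0.99, 0.004], [0.99, 0.142, 0.004], [0.003, 0.004, -1.0]]
wrist_force: [-0.3, 0.5, -0.6]
gripper_width: 0.0397
shift cm [ 7.85 -2.9   0.17] spin -0.001 (alt 3.141 ) q6 -0.64
```

```bash
python3 -m creep '[[[4,-1.4,0],0],[[7.8,-2.9,0],0],[[7.8,-2.9,0.2],0],[[7.8,-2.9,0.2],0]]'
python3 - <<'E'
from h import *
s=snap('k2');print(s['ee_pos'])
im=cv2.imread('pics/k2.png')[130:330,190:450]
cv2.imwrite('pics/k2c.png',cv2.resize(im,None,fx=3,fy=3,interpolation=cv2.INTER_CUBIC))
delta((.4948,-.1295,.121),.143)
E
```

```text
clock: 20.7
ee_pos: [0.4944, -0.1294, 0.1669]
ee_rot: [[-0.143, 0.99, 0.003], [0.99, 0.143, 0.004], [0.003, 0.004, -1.0]]
wrist_force: [1.0, 0.1, -0.7]
gripper_width: 0.0401
[ 0.49442704 -0.12939254  0.16691043]
shift cm [ 0.04 -0.01  4.61] spin -0.001 (alt 3.141 ) q6 -0.55
```

View pics/k2c.png

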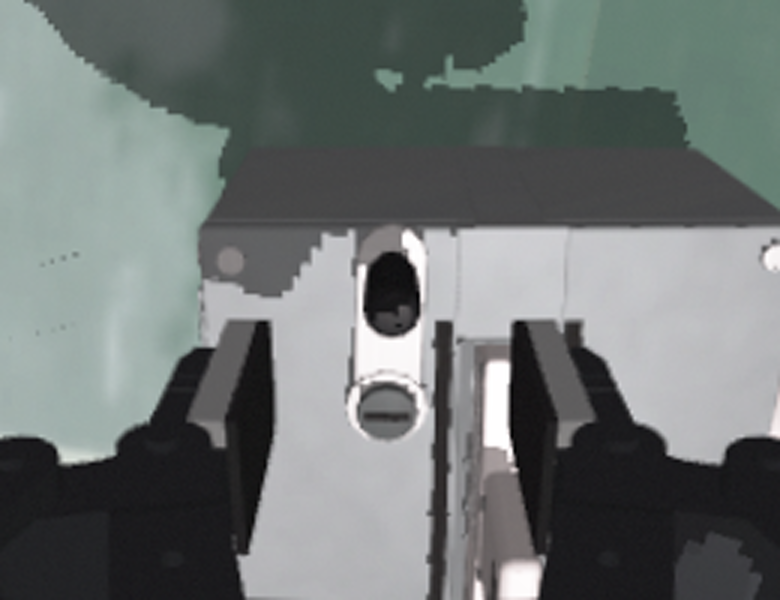

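The knob sits centred between the fingers at (391,322).

```bash
python3 -m creep '[[[0,0,2],0],[[0,0,4],0],[[0,0,4.6],0],[[0,0,4.6],0]]' 3; python3 -m creep '[[[0,0,0],0],[[0,0,0],0],[[0,0,0],0],[[0,0,0],0],[[0,0,0],0],[[0,0,0],0]]' 0.8 25
python3 - <<'E'
from h import *
s=manip.sense();p=s['ee_pos'];h=np.array([.4985,-.1655])
a0=np.arctan2(*(p[:2]-h)[::-1]);r=np.linalg.norm(p[:2]-h);print(a0-.143,r)
for a in np.append(np.arange(a0-.143-.17,0,-.17),[0,-.05]):
    b=a+.143;q=np.array([*(h+r*np.array([np.cos(b),np.sin(b)])),p[2]]); print(round(a,2),(s['ee_rot'].T@(q-p)*100).round(2)[:2])
E
```

```text
clock: 21.15
ee_pos: [0.4948, -0.1302, 0.1202]
ee_rot: [[-0.141, 0.99, 0.001], [0.99, 0.141, 0.005], [0.004, 0.002, -1.0]]
wrist_force: [-0.3, 0.4, 0.4]
gripper_width: 0.0301
clock: 21.75
ee_pos: [0.495, -0.1305, 0.1206]
ee_rot: [[-0.141, 0.99, 0.002], [0.99, 0.141, 0.004], [0.004, 0.003, -1.0]]
wrist_force: [0.7, -4.9, 3.7]
gripper_width: 0.0106
1.5275723720563097 0.035171772088655975
1.36 [-0.08  0.59]
1.19 [-0.25  1.16]
1.02 [-0.52  1.7 ]
0.85 [-0.87  2.18]
0.68 [-1.31  2.59]
0.51 [-1.8   2.92]
0.34 [-2.35  3.17]
0.17 [-2.92  3.32]
0.0 [-3.51  3.37]
-0.05 [-3.69  3.37]
```

```bash
python3 -m creep '[[[0,0.1,-0.15],0],[[-0.1,0.6,-0.15],0],[[-0.25,1.15,-0.15],0],[[-0.5,1.7,-0.15],0],[[-0.9,2.2,-0.15],0],[[-1.3,2.6,-0.15],0],[[-1.8,2.9,-0.15],0],[[-2.35,3.15,-0.15],0],[[-2.9,3.3,-0.15],0],[[-3.5,3.35,-0.15],0],[[-3.6,3.35,-0.15],0],[[-3.6,3.35,-0.15],0]]'; python3 -c "
from h import *
p=manip.sense()['ee_pos'];print(np.arctan2(p[1]+.1655,p[0]-.4985)-.143)"
```

```text
clock: 22.95
ee_pos: [0.5337, -0.1607, 0.1218]
ee_rot: [[-0.141, 0.99, 0.003], [0.99, 0.141, 0.006], [0.005, 0.004, -1.0]]
wrist_force: [6.1, 4.7, -2.6]
gripper_width: 0.0104
-0.006480695561852767
```

```bash
python3 -m creep '[[[-0.2,0,0],0],[[-0.3,0,0],0],[[-0.3,0,0],0]]'; python3 -m creep '[[[0.1,0,0],0],[[0.1,0,0],0],[[0.1,0,0],0],[[0.1,0,-2],0],[[0.1,0,-4.5],0],[[0.1,0,-4.5],0]]' 4;  python3 -c "
from h import *
delta((.5343,-.203,.165),.143)"
```

```text
clock: 23.25
ee_pos: [0.5344, -0.1627, 0.1216]
ee_rot: [[-0.142, 0.99, 0.003], [0.99, 0.142, 0.008], [0.007, 0.004, -1.0]]
wrist_force: [3.7, 4.5, -1.7]
gripper_width: 0.0108
clock: 23.85
ee_pos: [0.5351, -0.1625, 0.1697]
ee_rot: [[-0.142, 0.99, 0.007], [0.99, 0.142, 0.006], [0.005, 0.008, -1.0]]
wrist_force: [0.5, -0.0, -0.0]
gripper_width: 0.04
shift cm [-4.   -0.66  0.45] spin -0.001 (alt 3.141 ) q6 -0.58
```

```bash
python3 -m creep '[[[-2,-0.3,0],0],[[-4,-0.65,0.4],0],[[-4,-0.65,0.4],0],[[-4,-0.65,0.4],0]]'
python3 - <<'E'
from h import *
s=snap('t1');print(s['ee_pos'])
im=cv2.imread('pics/t1.png')[130:330,190:450]
cv2.imwrite('pics/t1c.png',cv2.resize(im,None,fx=3,fy=3,interpolation=cv2.INTER_CUBIC))
E
```

```text
clock: 24.25
ee_pos: [0.5341, -0.2031, 0.165]
ee_rot: [[-0.141, 0.99, 0.006], [0.99, 0.141, 0.006], [0.005, 0.007, -1.0]]
wrist_force: [1.0, 0.2, 0.7]
gripper_width: 0.0399
[ 0.53411816 -0.20305313  0.1650083 ]
```

View pics/t1c.png

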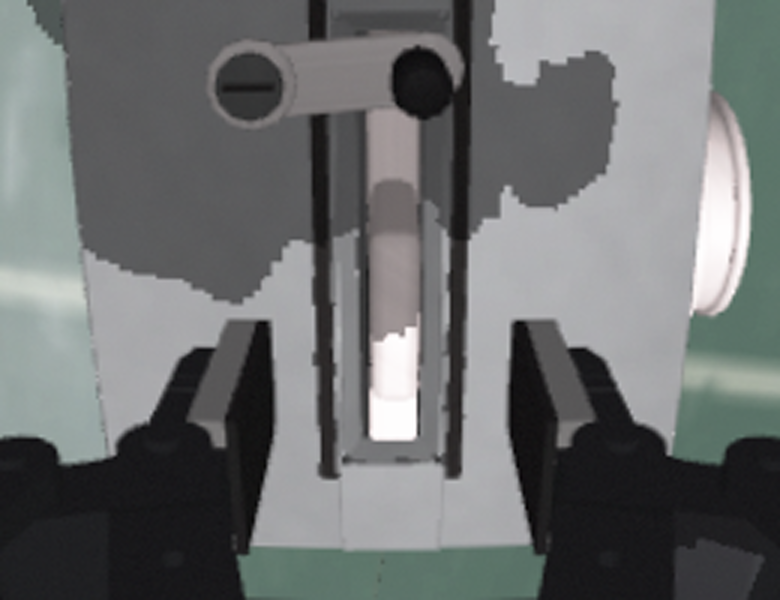

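The tab is back across the slot and the lug is central, but the tab edge still slopes by about 0.07 rad. I'll nudge it onto its stop from the +y side with closed fingers.

```bash
python3 -m creep '[[[3.5,0.3,-0.3],0],[[7.2,0.6,-0.3],0],[[7.2,0.6,0],0],[[7.2,0.6,2],0],[[7.2,0.6,4.2],0],[[7.2,0.6,4.2],0]]' 0 ;python3 -m creep '[[[-0.5,0,0],0],[[-0.9,0,0],0],[[-1.1,0,0],0],[[-1.3,0,0],0],[[-1.4,0,0],0],[[-1.4,0,0],0]]'
```

```text
clock: 24.9
ee_pos: [0.5291, -0.1295, 0.1212]
ee_rot: [[-0.142, 0.99, 0.003], [0.99, 0.142, 0.008], [0.007, 0.004, -1.0]]
wrist_force: [-0.8, 0.3, -0.6]
gripper_width: 0.0001
clock: 25.5
ee_pos: [0.5312, -0.1435, 0.1213]
ee_rot: [[-0.142, 0.99, 0.003], [0.99, 0.142, 0.008], [0.007, 0.004, -1.0]]
wrist_force: [-0.1, 0.1, 0.0]
gripper_width: 0.0002
```

```bash
python3 -m creep '[[[-0.15,0,0],0],[[-0.3,0,0],0],[[-0.3,0,0],0]]';python3 -m creep '[[[-0.1,0,0],0],[[-0.2,0,0],0],[[-0.2,0,0],0]]'
```

```text
clock: 25.8
ee_pos: [0.5317, -0.1463, 0.1213]
ee_rot: [[-0.142, 0.99, 0.004], [0.99, 0.142, 0.008], [0.008, 0.005, -1.0]]
wrist_force: [2.0, 4.2, 1.0]
gripper_width: -0.0002
clock: 26.1
ee_pos: [0.532, -0.1471, 0.1212]
ee_rot: [[-0.142, 0.99, 0.003], [0.99, 0.142, 0.01], [0.01, 0.005, -1.0]]
wrist_force: [0.5, 12.5, 2.9]
gripper_width: 0.0003
```

12.5 N with no more travel, so the tab is on its stop. Backing off and going to the lug.

```bash
python3 -m creep '[[[0.8,0,0],0],[[0.8,0,-2],0],[[0.8,0,-4.6],0],[[0.8,0,-4.6],0],[[0.8,0,-4.6],0]]' 4; python3 -c "
from h import *
delta((.5342,-.203,.166),.143)"
```

```text
clock: 26.6
ee_pos: [0.5308, -0.1397, 0.1676]
ee_rot: [[-0.142, 0.99, 0.004], [0.99, 0.142, 0.01], [0.009, 0.005, -1.0]]
wrist_force: [0.1, -0.4, -0.3]
gripper_width: 0.0401
shift cm [-6.31 -0.56  0.1 ] spin -0.0 (alt 3.141 ) q6 -0.55
```

```bash
python3 -m creep '[[[-3,-0.3,0],0],[[-6.3,-0.55,0],0],[[-6.3,-0.55,0],0],[[-6.3,-0.55,2],0],[[-6.3,-0.55,4],0],[[-6.3,-0.55,4.7],0],[[-6.3,-0.55,4.7],0]]' 3.5; python3 -m creep '[[[0,0,0],0],[[0,0,0],0],[[0,0,0],0],[[0,0,0],0],[[0,0,0],0],[[0,0,0],0]]' 0.6 45
```

```text
clock: 27.3
ee_pos: [0.5339, -0.2019, 0.1187]
ee_rot: [[-0.142, 0.99, 0.002], [0.99, 0.142, 0.011], [0.01, 0.003, -1.0]]
wrist_force: [0.1, 0.3, 0.7]
gripper_width: 0.0349
clock: 27.9
ee_pos: [0.5342, -0.2019, 0.1195]
ee_rot: [[-0.142, 0.99, 0.003], [0.99, 0.142, 0.01], [0.01, 0.004, -1.0]]
wrist_force: [-0.4, 0.8, 6.2]
gripper_width: 0.0092
```

```bash
python3 -m creep '[[[0,0,-0.1],0],[[0,0,-0.2],0],[[0,0,-0.3],0],[[0,0,-0.3],0]]'
```

```text
clock: 28.3
ee_pos: [0.5341, -0.2019, 0.1223]
ee_rot: [[-0.142, 0.99, 0.003], [0.99, 0.142, 0.011], [0.01, 0.004, -1.0]]
wrist_force: [1.1, 0.4, -4.8]
gripper_width: 0.0094
```

Contact with the tab is beginning (about 2.5 N beyond the weight). Rising further in small steps.

```bash
python3 -m creep '[[[0,0,-0.1],0],[[0,0,-0.15],0],[[0,0,-0.15],0]]'
```

```text
clock: 28.6
ee_pos: [0.534, -0.2019, 0.1235]
ee_rot: [[-0.142, 0.99, 0.002], [0.99, 0.142, 0.011], [0.01, 0.004, -1.0]]
wrist_force: [2.8, 0.8, -9.2]
gripper_width: 0.0093
```

```bash
python3 -m creep '[[[0,0,-0.1],0],[[0,0,-0.1],0],[[0,0,-0.1],0],[[0,0,-0.1],0],[[0,0,-0.1],0]]';python3 -m creep '[[[0,0,0],0],[[0,0,0],0],[[0,0,0],0],[[0,0,0],0],[[0,0,0],0],[[0,0,0],0]]'
```

```text
clock: 29.1
ee_pos: [0.534, -0.2018, 0.1244]
ee_rot: [[-0.142, 0.99, 0.002], [0.99, 0.142, 0.011], [0.011, 0.004, -1.0]]
wrist_force: [2.1, 0.8, -11.9]
gripper_width: 0.0092
clock: 29.7
ee_pos: [0.534, -0.2018, 0.1244]
ee_rot: [[-0.142, 0.99, 0.002], [0.99, 0.142, 0.011], [0.011, 0.004, -1.0]]
wrist_force: [1.6, 0.4, -11.9]
gripper_width: 0.0095
```

The tug held at 11.9 N at the wrist, about 9.7 N net of weight, for about 1 s. Lowering home.

```bash
python3 -m creep '[[[0,0,0.15],0],[[0,0,0.3],0],[[0,0,0.45],0],[[0,0,0.5],0],[[0,0,0.53],0],[[0,0,0.53],0]]'
```

```text
clock: 30.3
ee_pos: [0.5341, -0.2018, 0.1195]
ee_rot: [[-0.142, 0.99, 0.003], [0.99, 0.142, 0.011], [0.01, 0.004, -1.0]]
wrist_force: [-0.5, 0.8, 1.7]
gripper_width: 0.0092
```

Seated again (z 0.1195, light upward contact). I release, back off and check.

```bash
python3 -m creep '[[[0,0,0],0],[[0,0,0],0],[[0,0,0],0],[[0,0,0],0],[[0,0,-1.5],0],[[0,0,-4.5],0],[[0,0,-4.5],0],[[0,0,-4.5],0],[[0,0,-4.5],0]]' 4
python3 - <<'E'
from h import *
s=snap('f1');t=snap('ft','top')
im=cv2.imread('pics/f1.png')[130:330,190:450];tp=cv2.imread('pics/ft.png')
cv2.imwrite('pics/f.png',np.hstack([cv2.resize(im,(468,360),interpolation=cv2.INTER_CUBIC),cv2.resize(tp[130:310,190:350],(320,360))]))
E
```

```text
clock: 31.2
ee_pos: [0.5338, -0.2022, 0.1644]
ee_rot: [[-0.142, 0.99, 0.002], [0.99, 0.142, 0.011], [0.01, 0.004, -1.0]]
wrist_force: [0.1, 0.7, -0.4]
gripper_width: 0.0399
```

View pics/f.png

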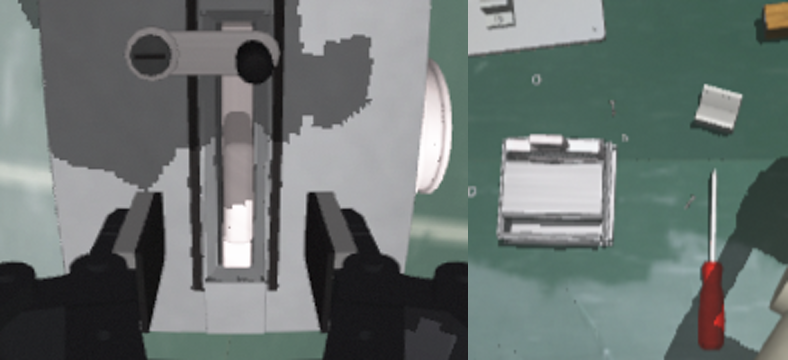

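The last view shows the tab square across the slot (screw (150,55), knob (254,62)) and the fresh lug upright in the slot. The used cassette is in the far bay, the near bay is empty, and the bystanders haven't moved. Handing in.

```bash
python3 -c "
from rig import manip
print(manip.hand_in())"
```

```text
the job is handed in; nothing more can be done
None
```

The filter cassette is changed and the job was handed in at about 31 s of the 72 s allowed; hand-in reports no verdict.

- **Cassettes:** I swung the tab aside and lowered the used cassette into the rest's empty bay. The fresh one went into the box until it touched bottom at the height I had worked out (tool at z 0.1194).
- **Tab:** After the first swing back it was still about 0.07 rad short, so I nudged the knob with closed fingers until it stopped, at 12.5 N.
- **Tug test:** I pulled the fresh cassette upward with about 10 N (11.9 N at the wrist, less its 2.2 N weight). It held for roughly a second, then settled back to z 0.1195 before I let go.

**Last checks:** The final pictures show the tab square across the slot, the fresh lug upright, the used cassette in its bay, and the screwdriver and vee block in place. The wood block is only partly in that picture, but what shows is unmoved. The wrist force was near zero with the gripper clear.

**Disagreements:**
- Several heights measured from two views, such as the knob and the rest's corners, came out about 10 mm too low. I used the given heights with closer views instead.
- The used cassette stands about 4 mm off in y from where the fresh one stood, within the 10 mm tolerance.

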